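Run the loose kit parts into the tote's pour corner and hold them over the kit box

TASK

Pick the light-grey tote up by its hoop handle and tip it towards its cut-off pour corner until all four loose parts in it have slid down and lie bunched in that corner, not strung out along a side, and none spilled. Finish holding it in the air, still well tilted and steady with the pour corner lowest, the lip over the opening of the cardboard kit box and no more than a hand's breadth above its rim without touching it, ready to pour; do not pour, put down or let go. Leave the tools and everything else on the table where they are.

Things in the scene. Friction and masses are not known exactly. Their poses are not given: they have to be found in the camera images.
- tote: Open light-grey plastic carry tote on a blue mat: tub 220 mm (its x) x 150 mm (its y) outside, 50 mm deep, walls and floor 4 mm, 0.26 kg. Origin: centre of its underside; z up. A rigid hoop handle spans it lengthwise. The corner at +x, +y is the pour corner: cut off at 45 degrees (45 mm off each side) and closed by a lip only 32 mm high; the other corners are square.
- tote_handle (a point): Centre of the tote's straight grip bar: the bar is 144 mm long along the tote's x, 16 mm wide (y), 22 mm high (z), its centre 105 mm above the tote's underside, above the middle of the tub, with free space all round. The bar is rough enough to hold well. Axes as the tote's.
- tote_lip (a point): Foot of the pour corner: on the underside of the tote, in the middle of the 45-degree lip, at (87.5, 52.5, 0) mm from the tote's origin. Axes as the tote's. Tub and parts are smooth: a part on the floor starts to slide at 10 to 14 degrees of tilt, along a wall later; 30 to 35 degrees towards the pour corner is ample. If they queue along a wall, rock it.
- kitbox: Open cardboard kit box on the table, 150 mm (its x) x 110 mm (its y) outside, 45 mm high, walls 3 mm, folded flaps outside its long walls; it stands firm. Origin: centre of its underside.
- knob_a: Loose part in the tote: black plastic control knob, 22 mm across, 17 mm high, 14 g. Origin: middle of its underside as it first lies.
- knob_b: Loose part in the tote: black plastic control knob, 22 mm across, 17 mm high, 14 g. Origin: middle of its underside as it first lies.
- jack: Loose part in the tote: panel jack socket, black body 20 x 21 x 13 mm with a metal nose along its x, 32 mm long in all, 16 g. Origin: middle of its underside as it first lies.
- footswitch: Loose part in the tote: foot switch lying on its side, grey body 21 x 17 x 17 mm with a metal bush and plunger along its x, 40 mm long in all, 30 g. Origin: middle of its underside as it first lies.
- pliers: Bystander, to be left where it is: long-nose pliers with yellow grips lying on the mat, 140 mm long.
- cutters: Bystander, to be left where it is: small side cutters with red grips lying on the mat, 110 mm long.
- spool: Bystander, to be left where it is: solder reel standing on its flange beyond the mat, 54 mm across, 36 mm high.
- enclosure: Bystander, to be left where it is: closed die-cast aluminium enclosure, 94 x 120 x 35 mm, on the robot's side of the kit box.
- screwdriver: Bystander, to be left where it is: screwdriver lying beyond the kit box, 170 mm long.
- dish: Bystander, to be left where it is: low two-compartment grey dish without a handle, 80 x 110 x 25 mm, to the right of the kit box.

How it is judged:
On the way:
1. the tote is picked up by the gripper and clear of the mat (contact force between tote and the fingers above 2 N and height (world z) of tote_lip above 0.03 m and height (world z) of tote_handle above 0.13 m), for 0.2 s.
At the end, for the whole second after the job is handed in: Gripper holds the still tote (over 2 N), tilted 17 to 57 degrees, its x and y axes each 8 degrees or more downwards. All four part centres stay within 100 mm of the lip's foot, which is over the kit box (outline less 3 mm), 52 to 155 mm above the table; tote not touching the box (contact force between tote and the fingers above 2 N and distance between each of knob_a, knob_b, jack, footswitch and tote_lip below 0.1 m and angle between tote's own x axis and vertical above 1.7108 rad and angle between tote's own y axis and vertical above 1.7108 rad and angle between tote's own z axis and vertical between 0.3 and 1 rad and x of tote_lip in the frame of kitbox between -0.072 and 0.072 m and y of tote_lip in the frame of kitbox between -0.052 and 0.052 m and height (world z) of tote_lip between 0.052 and 0.155 m and contact force between tote and kitbox below 0.1 N and linear speed of tote below 0.05 m/s); the arm keeps its last pose, push and grip.
It fails at once if a part falls out of the tote (distance between any of knob_a, knob_b, jack, footswitch and tote above 0.16 m).
It fails at once if a tool or another thing on the table is disturbed (moved over 30 mm) (distance of any of pliers, cutters, spool, enclosure, screwdriver, dish from where it was at the start of the episode above 0.03 m).
It also fails if it takes over 42 s, if anything falls off the work surface, if the arm or the gripper's body presses on something with over 40 N, if the wrist force passes 120 N, or if a joint passes its speed limit or range.

ROBOT

A 6-joint arm with a two-finger parallel gripper is mounted at the origin on the work surface. World frame = base frame: x ahead of the robot, y to its left, z up, the work surface at z = 0. Lengths are in m, angles in rad, forces in N, time in s.
With the tool pointing down it reaches from about 0.325 to 0.9 m from the base axis. Payload 6.1 kg.
Tool frame: the origin (TCP) lies midway between the tips of the shut fingers; the grasp point (between the pads) lies 19 mm behind it; x points along the fingers, y is the direction in which the jaws open and shut, and the axes are right-handed (so a half turn about x gives the same grasp; the last joint's range is limited). The gripper opens to 85 mm and grips with 20 to 120 N. Pads are 22 mm wide; open, the fingers measure 114 mm over their backs; the gripper's body (76 mm by 85 mm) begins 54 mm behind the grasp point. The pads swing forward as they close: fully open they stand 13 mm farther back than shut.
Start: joints at [0.99, 0.22, 1.526, -0, 1.395, -0.126], TCP at [0.275, 0.561, 0.231] pointing down, gripper open.
Joint ranges: [-2.98, 2.98], [-0.91, 2.08], [0.09, 2.57], [-1.24, 4.39], [0.2, 2.65], [-2.68, 2.68]. Speed limits (rad/s): [2.57, 2.57, 3.01, 3.14, 3.14, 3.14].

INTERFACE

Orientations are given as [roll, pitch, yaw] about the fixed x, y, z axes, in that order (R = Rz(yaw) Ry(pitch) Rx(roll)).
In Python, from plant import movep, move_l, set_joints, gripper_to, hold, inverse_kinematics, observe, get_image, get_calibration, Unreachable, job_done gives the robot as it stands. Calls block until the motion is done:
- movep(position, orientation): joint-space move of the TCP to a pose.
- move_l(position, feed=0.15, rotation=None, max_force=None): straight line of the TCP; rotation=None keeps the orientation; feed is the mean speed in m/s. With max_force (N) it stops when the force on the tool has changed by that much, and returns True; else False.
- set_joints(angles): joint-space move.
- gripper_to(opening, f_grip=None): finger opening in m; f_grip is the grip in N (None keeps the last); returns when the fingers have stopped.
- hold(seconds).
- inverse_kinematics(position, orientation): joint angles nearest the present ones, or None.
- observe(): the state.
- get_image(name): name is "scene" or "top" or "wrist"; returns (picture, depth): 400x640x3 uint8, red, green, blue; 400x640 float32, m along the optical axis (not along the pixel's ray), 0 where there is no reading.
- get_calibration(name): a dict with "intrinsics" (3x3 intrinsics, pixels), "dist_coeffs" ([k1, k2, p1, p2, k3] as OpenCV has them; the pictures are not rectified), "world_from_camera" (4x4, takes a point from camera to world coordinates). Camera axes: x right, y down, z forward; pixel columns grow to the right and rows downward; lengths in m; the calibration is good to about 2 mm. A picture is of the moment at which its call begins: read the wrist's pose just before it. get_calibration takes no time and is no camera call; for the wrist camera it gives the pose at the moment of the call.
A pose or a line that the arm cannot do raises Unreachable and nothing moves.
- job_done(): hands the job in, once; it reports no verdict.
The state is a dict: "time_s": time; "q": joint angles; "joint_velocities": joint speeds; "joint_torque": joint torques, N m; "eef_pos": TCP position; "tcp_rot": TCP orientation; "ft_force": force on the tool from outside, world axes, zero at the start; "torque": the same for the moment, N m; "opening": finger opening in m.
Only numpy, scipy, OpenCV 4.12 (cv2) and the standard library are available. Lean on these libraries where they do the work, as an engineer would, in place of code of your own. Each camera call takes 0.05 s, during which the arm holds its last target. There are 200 camera calls.

## Working session

There is one attempt and no reset: what is moved stays moved. The work goes in short steps, each a Python script; the robot and the scene stay as the last script left them, time stands still between calls to the robot, and variables do not carry over. Pictures are saved under pics/ and viewed, about 8 in all and at most 12, crops included, and the job is handed in when it is done.

```bash
mkdir -p pics; cat > h.py <<'E'
from plant import *
import numpy as np, cv2
def snap(name,fn):
    T=get_calibration(name); im,d=get_image(name)
    cv2.imwrite(f'pics/{fn}.png',im[:,:,::-1]); np.savez(f'pics/{fn}.npz',im=im,d=d,K=T['intrinsics'],D=T['dist_coeffs'],W=T['world_from_camera'])
def ray(fn,uv):
    z=np.load(f'pics/{fn}.npz'); p=cv2.undistortPoints(np.array(uv,float).reshape(-1,1,2),z['K'],z['D'])[:,0]
    return z,p
def px2w(fn,uv):
    z,p=ray(fn,uv); uvi=np.array(uv).round().astype(int)
    d=np.array([z['d'][v,u] for u,v in uvi]); c=np.c_[p*d[:,None],d]; return c@z['W'][:3,:3].T+z['W'][:3,3]
def atz(fn,uv,h):
    z,p=ray(fn,uv); r=np.c_[p,np.ones(len(p))]@z['W'][:3,:3].T; o=z['W'][:3,3]
    return o+r*((h-o[2])/r[:,2])[:,None]
def cloud(fn):
    z=np.load(f'pics/{fn}.npz'); v,u=np.mgrid[0:400,0:640]; uv=np.c_[u.ravel(),v.ravel()]
    return px2w(fn,uv).reshape(400,640,3), z['im'], z['d']
E
python3 - <<'E'
from h import *
o=observe(); print(o['time_s'],o['eef_pos'],o['tcp_rot'],o['opening'])
snap('top','top0'); snap('scene','sc0')
print(get_calibration('top')['world_from_camera'].round(3))
E
```

```text
0.0 [0.27421279 0.56096277 0.23020482] [-1.69625579  1.56886502 -2.1510066 ] 0.08568994367594877
[[-0.029 -0.994  0.104  0.459]
 [-0.999  0.027 -0.019  0.006]
 [ 0.016 -0.104 -0.994  1.368]
 [ 0.     0.     0.     1.   ]]
```

View pics/top0.png

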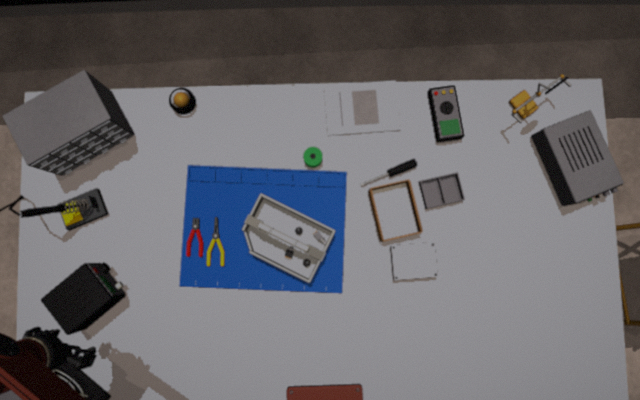

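View pics/sc0.png

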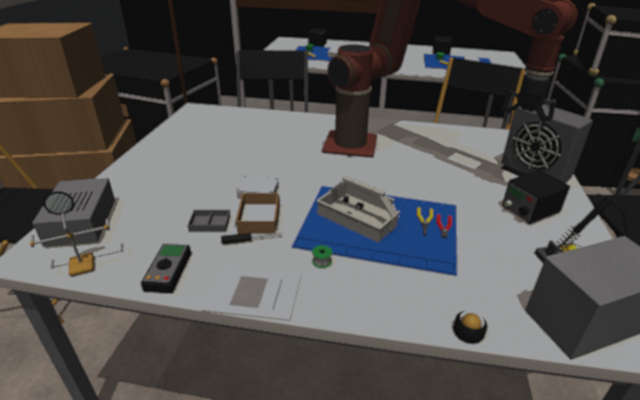

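Top view: the tote is at about (290,238), with what looks like a cut corner at left (245,245). The kit box is at (395,210), and the enclosure at (413,262). I'll enlarge the tote and box area.

```bash
python3 - <<'E'
from h import *
im=cv2.imread('pics/top0.png')
c=im[150:300,230:450]; c=cv2.resize(c,None,fx=3.6,fy=3.6,interpolation=cv2.INTER_CUBIC)
c=cv2.convertScaleAbs(c,alpha=1.3)
for u in range(240,450,20): cv2.putText(c,str(u),(int((u-230)*3.6),10),0,.35,(0,255,255))
for v in range(160,300,20): cv2.putText(c,str(v),(0,int((v-150)*3.6)),0,.35,(0,255,255))
cv2.imwrite('pics/crop1.png',c)
P,im,d=cloud('top0')
for n,(u0,u1,v0,v1) in dict(tote=(235,340,185,290),box=(362,428,175,245)).items():
    q=P[v0:v1,u0:u1].reshape(-1,3); q=q[q[:,2]>-.05]
    print(n,np.histogram(q[:,2],bins=np.arange(-.01,.14,.01)))
    if n=='tote':
        b=q[(q[:,2]>.095)]; print(len(b),b.mean(0),np.linalg.svd(b[:,:2]-b[:,:2].mean(0))[2][0], b.min(0),b.max(0))
        r=q[(q[:,2]>.03)&(q[:,2]<.07)]; print(cv2.minAreaRect(r[:,:2].astype(np.float32)))
    else:
        r=q[(q[:,2]>.035)&(q[:,2]<.055)]; print(cv2.minAreaRect(r[:,:2].astype(np.float32)))
E
```

```text
tote (array([ 499, 7764, 1008,  242,   85,   67,  608,  112,   66,   57,   58,
         55,  196,  163,    0]), array([-0.01,  0.  ,  0.01,  0.02,  0.03,  0.04,  0.05,  0.06,  0.07,
        0.08,  0.09,  0.1 ,  0.11,  0.12,  0.13,  0.14]))
489 [0.50015185 0.08490554 0.23140215] [0.46815767 0.88364495] [0.45797232 0.00596031 0.09523158] [0.55235582 0.17083841 1.36830291]
((0.5052729845046997, 0.09472641348838806), (0.23124635219573975, 0.15658634901046753), 61.70645523071289)
box (array([1053, 2733,  184,  154,  160,  322,    3,    0,    0,    0,    0,
          0,    0,    0,    0]), array([-0.01,  0.  ,  0.01,  0.02,  0.03,  0.04,  0.05,  0.06,  0.07,
        0.08,  0.09,  0.1 ,  0.11,  0.12,  0.13,  0.14]))
((0.5545368194580078, -0.21217551827430725), (0.18818075954914093, 0.11937641352415085), 12.459839820861816)
```

View pics/crop1.png

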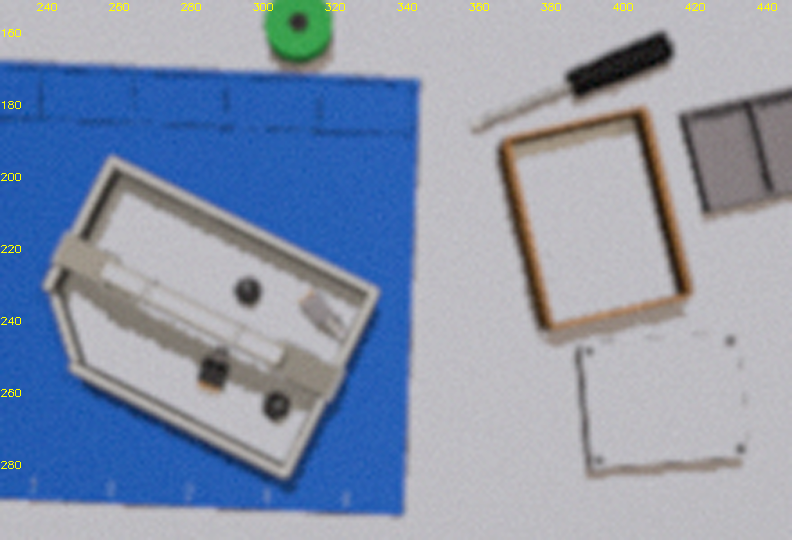

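Crop: the cut lip runs (48,288)–(75,370), and the other rim corners are (112,158), (377,290) and (288,478). The pour corner therefore faces +y world, and tote +x points image-left. The box rim corners are (500,145), (643,108), (690,293) and (545,330).

```bash
cat >> h.py <<'E'
from scipy.spatial.transform import Rotation as Ro
def Rt(yaw,tilt=0,phi=np.pi/4):
    """tote rotation: heading yaw, tilted down along tote direction phi"""
    ax=[-np.sin(phi),np.cos(phi),0]
    return Ro.from_euler('z',yaw)*Ro.from_rotvec(np.array(ax)*tilt)
E
python3 - <<'E'
from h import *
f=lambda a:[(230+x/3.6,150+y/3.6) for x,y in a]
A=atz('top0',f([(112,158),(377,290),(288,478),(75,370),(48,288)]),.051)[:,:2]
M=np.array([[-110,75],[-110,75],[-110,-75],[110-45,75],[110,75-45]],float)/1e3
# image: (112,158)=(+x,-y); (377,290)=(-x,-y); (288,478)=(-x,+y)
M[0]=[.11,-.075];M[1]=[-.11,-.075];M[2]=[-.11,.075]
def fit(M,A):
    mc,ac=M.mean(0),A.mean(0); U,S,V=np.linalg.svd((M-mc).T@(A-ac)); R=(U@V).T
    yaw=np.arctan2(R[1,0],R[0,0]); t=ac-R@mc; return t,yaw,(M@R.T+t-A)*1e3
print('tote',*fit(M,A))
B=atz('top0',f([(105,262),(285,360),(195,311)]),.116); print('bar',B, np.linalg.norm(B[0]-B[1]))
C=atz('top0',f([(500,145),(643,108),(690,293),(545,330)]),.045)[:,:2]
print('box',*fit(np.array([[.075,.055],[.075,-.055],[-.075,-.055],[-.075,.055]]),C))
P,im,d=cloud('top0'); q=P[185:290,235:340].reshape(-1,3); q=q[(q[:,2]>.105)&(q[:,2]<.14)]
print(q[:,:3].mean(0), cv2.minAreaRect(q[:,:2].astype(np.float32)))
E
```

```text
tote [0.50255425 0.09332985] 1.0859984929621664 [[-3.23009647 -0.54025372]
 [-1.09220888  0.92810426]
 [ 3.21737995  0.81012596]
 [ 0.87611728 -0.38236772]
 [ 0.22880812 -0.81560878]]
bar [[0.54104993 0.1549274  0.116     ]
 [0.46818147 0.02893564 0.116     ]
 [0.50454512 0.09176928 0.116     ]] 0.14554633449802998
box [ 0.56829249 -0.20620787] 0.2090949261475871 [[ 4.09178594 -0.1434885 ]
 [ 1.44304027  2.46829676]
 [-3.62252226  0.41035403]
 [-1.91230394 -2.7351623 ]]
[0.50455082 0.09376005 0.11865842] ((0.5055013298988342, 0.09457604587078094), (0.14752396941184998, 0.022918039932847023), 61.942527770996094)
```

```bash
cat >> h.py <<'E'
TOTE=np.array([.504,.0928,.002]); YAW=1.08; BOX=np.array([.568,-.206]); 
BAR=np.array([0,0,.105]); LIP=np.array([.0875,.0525,0])
def tool(R,s): return R*Ro.from_matrix(np.array([[0,0,s],[0,s,0],[-1,0,0]],float))
def pose(p,R,s,ref=LIP):
    """TCP pose putting tote point ref at p with tote rotation R"""
    return p+R.apply(BAR-ref-[0,0,.019]), tool(R,s).as_euler('xyz')
E
python3 - <<'E'
from h import *
q0=np.array(observe()['q'])
for s in (1,-1):
    for z in(.12,.2): print(s,'grasp',np.round(inverse_kinematics(*pose(TOTE+BAR+[0,0,z-.12],Rt(YAW),s,BAR)),2) if inverse_kinematics(*pose(TOTE+BAR,Rt(YAW),s,BAR)) is not None else None)
    for yd in range(-180,180,20):
        o=[]
        for z,t in((.2,0),(.2,34),(.105,34)):
            j=inverse_kinematics(*pose(np.r_[BOX,z],Rt(np.radians(yd),np.radians(t)),s)); o.append(None if j is None else np.round(j,2).tolist())
        if None not in o: print(s,yd,*o)
E
```

```text
1 grasp [ 0.03  0.11  1.94 -0.    1.09 -2.62]
1 grasp [ 0.03  0.01  1.88 -0.    1.25 -2.62]
1 -180 [-0.35, 0.31, 1.32, 0.0, 1.51, 1.22] [-0.74, 0.09, 1.6, 0.6, 1.45, 0.75] [-0.74, 0.16, 1.7, 0.62, 1.3, 0.65]
1 -160 [-0.32, 0.24, 1.4, 0.0, 1.5, 0.9] [-0.72, 0.22, 1.45, 0.57, 1.64, 0.49] [-0.72, 0.29, 1.56, 0.57, 1.5, 0.4]
1 -140 [-0.31, 0.16, 1.5, 0.0, 1.49, 0.56] [-0.67, 0.34, 1.31, 0.5, 1.81, 0.24] [-0.67, 0.4, 1.42, 0.49, 1.67, 0.16]
1 -120 [-0.32, 0.07, 1.59, 0.0, 1.48, 0.21] [-0.61, 0.43, 1.19, 0.4, 1.96, -0.02] [-0.61, 0.49, 1.3, 0.38, 1.82, -0.08]
1 -100 [-0.35, -0.01, 1.67, 0.0, 1.48, -0.18] [-0.54, 0.5, 1.1, 0.26, 2.08, -0.31] [-0.54, 0.55, 1.21, 0.24, 1.93, -0.35]
1 -80 [-0.4, -0.07, 1.73, 0.0, 1.48, -0.58] [-0.47, 0.53, 1.06, 0.09, 2.14, -0.62] [-0.47, 0.58, 1.17, 0.08, 1.98, -0.64]
1 -60 [-0.47, -0.11, 1.76, 0.0, 1.48, -1.0] [-0.4, 0.52, 1.07, -0.09, 2.14, -0.95] [-0.4, 0.57, 1.18, -0.09, 1.98, -0.94]
1 -40 [-0.54, -0.1, 1.76, 0.0, 1.48, -1.42] [-0.34, 0.47, 1.14, -0.26, 2.07, -1.27] [-0.34, 0.53, 1.24, -0.25, 1.91, -1.23]
1 -20 [-0.6, -0.07, 1.73, 0.0, 1.48, -1.82] [-0.28
[... 2017 characters left out ...]
37, -0.18, 1.87, -0.38, 0.98, -0.06] [-0.37, -0.11, 1.98, -0.44, 0.81, 0.04]
-1 100 [-0.53, 0.36, 1.25, 0.0, 1.53, -0.71] [-0.49, -0.24, 1.91, -0.09, 0.88, -0.63] [-0.49, -0.16, 2.02, -0.11, 0.69, -0.6]
-1 120 [-0.48, 0.39, 1.22, 0.0, 1.53, -1.01] [-0.6, -0.22, 1.9, 0.24, 0.91, -1.22] [-0.6, -0.15, 2.01, 0.29, 0.73, -1.29]
-1 140 [-0.43, 0.39, 1.22, 0.0, 1.53, -1.3] [-0.69, -0.15, 1.83, 0.47, 1.06, -1.71] [-0.69, -0.07, 1.95, 0.53, 0.89, -1.82]
-1 160 [-0.39, 0.36, 1.26, 0.0, 1.53, -1.61] [-0.74, -0.04, 1.73, 0.57, 1.25, -2.09] [-0.74, 0.04, 1.84, 0.62, 1.1, -2.2]<sys>:0: UserWarning: Gimbal lock detected. Setting third angle to zero since it is not possible to uniquely determine all angles.
```

```bash
python3 -W ignore - <<'E'
from h import *
g=TOTE+BAR
movep(*pose(g+[0,0,.09],Rt(YAW),-1,BAR))
p,r=pose(g,Rt(YAW),-1,BAR)
print(move_l(p,feed=.1,max_force=12))
gripper_to(.008,f_grip=70); o=observe(); print(o['opening'],o['ft_force'],o['eef_pos'],o['time_s'])
move_l(p+[0,0,.15],feed=.1)
o=observe(); print(o['opening'],o['ft_force'],o['eef_pos'],o['time_s'])
snap('scene','sc1'); snap('top','top1')
a=cv2.imread('pics/sc1.png')[120:290,250:480]; b=cv2.imread('pics/top1.png')[150:320,220:450]
cv2.imwrite('pics/c2.png',cv2.resize(np.vstack([a,b]),None,fx=1.75,fy=1.75,interpolation=3))
E
```

```text
False
0.014779593542286395 [-8.02130101e-02 -1.61864163e-03  2.32042246e+00] [0.5042533  0.09278694 0.08827246] 3.6917
0.014846048638182771 [-0.19314912  0.14263618 -2.75473739] [0.50353721 0.09277802 0.23713589] 5.3417
```

View pics/c2.png

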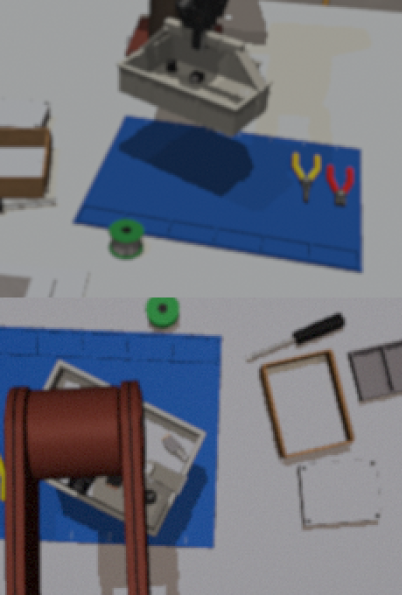

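Held level and clear of the mat. Next I carry it to the box, then tilt with rocking.

```bash
python3 -W ignore - <<'E'
from h import *
Y=np.radians(40); f=np.r_[BOX,.17]; rad=np.radians
seq=[(0,45,.2),(32,20,.09),(32,70,.06),(33,45,.05)]
ps=[pose(f,Rt(Y,rad(t),rad(ph)),-1) for t,ph,_ in seq]
print([inverse_kinematics(*x) is not None for x in ps])
for (p,r),(t,ph,fd) in zip(ps,seq):
    move_l(p,feed=fd,rotation=r); hold(.5 if t else .1); o=observe(); print(t,ph,o['opening'],o['ft_force'],o['eef_pos']-p,o['time_s'])
snap('scene','sc2'); snap('top','top2')
a=cv2.imread('pics/sc2.png')[100:270,170:360]; b=cv2.imread('pics/top2.png')[150:300,330:500]
cv2.imwrite('pics/c3.png',cv2.resize(a,(760,680),interpolation=3)[:590]);cv2.imwrite('pics/c4.png',cv2.resize(b,None,fx=3.5,fy=3.5,interpolation=3))
E
```

```text
[True, True, True, True]
0 45 0.015046288521803926 [ 0.38283962  0.61008246 -2.29084881] [1.56776967e-04 7.75788883e-04 5.95064439e-05] 7.675
32 20 0.014988698485954324 [-0.38161181 -0.7336725  -3.89517115] [-1.44241261e-04 -2.88934108e-04  9.25620560e-05] 9.1333
32 70 0.01525124541878265 [-0.26043054 -0.57354925 -3.81622929] [ 7.83507827e-05  2.45288677e-05 -1.63210985e-04] 10.6417
33 45 0.01489457420453634 [ 0.01302338  0.01914791 -3.32666563] [-1.24528219e-04 -8.90028331e-05  1.65475319e-04] 11.8667
```

View pics/c3.png

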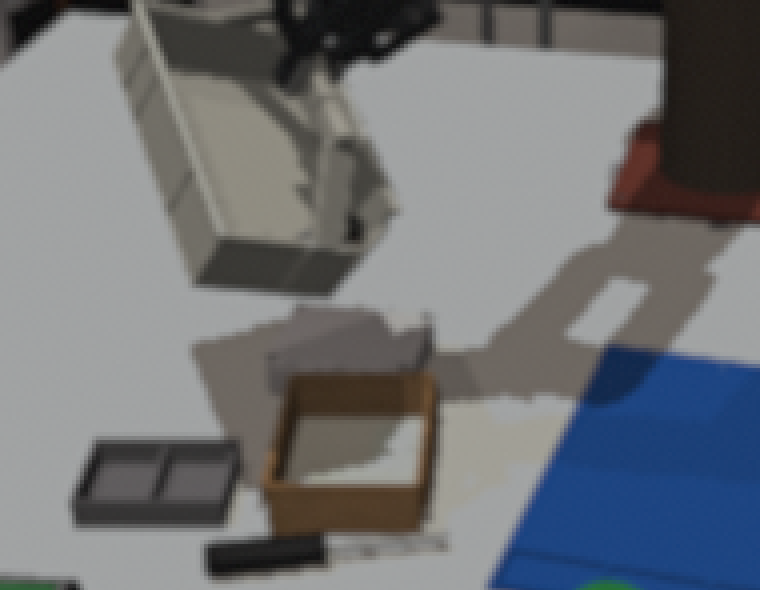

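View pics/c4.png

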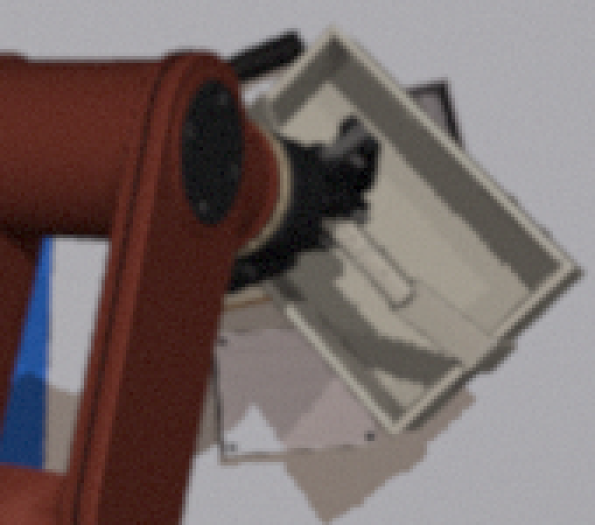

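Top view: the up-slope half of the tub is empty. Scene view: a dark part shows near the pour corner at (355,228), and nothing has spilled. I'll lower it and check the corner with the wrist camera.

```bash
python3 -W ignore - <<'E'
from h import *
Y=np.radians(40); rad=np.radians
p,r=pose(np.r_[BOX,.11],Rt(Y,rad(33)),-1)
move_l(p,feed=.06,rotation=r); hold(.3); o=observe(); print(o['opening'],o['ft_force'],o['eef_pos']-p,o['time_s'])
snap('scene','sc3'); snap('wrist','w3'); snap('top','top3')
E
```

```text
0.015049116041391851 [ 0.11492671 -0.14261465 -3.62623663] [ 1.32019546e-04 -9.10509148e-06  3.13367256e-04] 13.4167
```

View pics/w3.png

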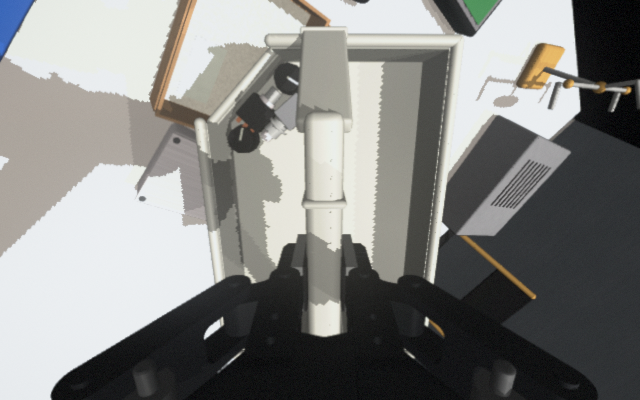

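The wrist view shows all four parts against the lip: knobs at (287,78) and (243,137), jack at (262,112), footswitch at (272,125). A numeric check comes next.

```bash
python3 -W ignore - <<'E'
from h import *
o=observe(); Rtool=Ro.from_euler('xyz',o['tcp_rot']); R=Rtool*tool(Ro.identity(),-1).inv()
t=o['eef_pos']-R.apply(BAR-[0,0,.019])
print('tilt',np.degrees(np.arccos(R.as_matrix()[2])), 'lip',t+R.apply(LIP))
uv=[(287,78),(243,137),(262,112),(280,105),(265,130),(237,88),(201,121),(270,43),(460,40)]
P=px2w('w3',uv); T=R.inv().apply(P-t)
for a,b,c in zip(uv,P,T): print(a,b.round(3),c.round(3),'dLip',round(np.linalg.norm(c-LIP),3))
C=px2w('w3',[(157,108),(322,22)]); print(C.round(3))
cb,sb=np.cos(.209),np.sin(.209)
l=(t+R.apply(LIP))[:2]-BOX; print('lip in box',cb*l[0]+sb*l[1],-sb*l[0]+cb*l[1])
for q in ([.075,.055],[.075,-.055],[-.075,.055]): print('box corner pred',BOX+[cb*q[0]-sb*q[1],sb*q[0]+cb*q[1]])
E
```

```text
tilt [112.64647749 112.65917543  33.00274501] lip [ 0.56803431 -0.20602699  0.11010557]
(287, 78) [ 0.594 -0.206  0.137] [0.096 0.025 0.024] dLip 0.037
(243, 137) [ 0.542 -0.206  0.139] [0.057 0.058 0.023] dLip 0.039
(262, 112) [ 0.564 -0.208  0.136] [0.074 0.044 0.021] dLip 0.026
(280, 105) [ 0.577 -0.213  0.141] [0.079 0.031 0.023] dLip 0.033
(265, 130) [ 0.555 -0.217  0.138] [0.061 0.043 0.017] dLip 0.033
(237, 88) [ 0.569 -0.183  0.139] [0.089 0.056 0.037] dLip 0.037
(201, 121) [ 0.543 -0.172  0.156] [0.069 0.073 0.056] dLip 0.063
(270, 43) [ 0.603 -0.178  0.156] [0.111 0.03  0.055] dLip 0.064
(460, 40) [ 0.673 -0.246  0.196] [ 0.113 -0.075  0.056] dLip 0.141
[[ 0.495 -0.167  0.044]
 [ 0.65  -0.245  0.036]]
lip in box 2.7960583880019278e-05 -3.351689547785949e-05
box corner pred [ 0.62995642 -0.13663573]
box corner pred [ 0.65277941 -0.24424201]
box corner pred [ 0.48322059 -0.16775799]
```

```bash
python3 -W ignore - <<'E'
from h import *
o=observe(); print(o['time_s'],o['opening'],np.abs(o['joint_velocities']).max()); job_done()
E
```

```text
13.5667 0.015255596685224531 0.0032464655464247705
the job is handed in; nothing more can be done
```

I handed the job in at 13.6 s on the robot's clock, with the tote held tilted over the kit box and all four parts bunched in the pour corner. The robot gave no verdict.

I gripped the handle at its centre with 70 N and lifted the tote level. I carried it over the box and tilted it while rocking from its x side to its y side. Then I settled it at 33° towards the pour corner and lowered it.

Last checks:
- **Tilt:** it is tilted 33.0°, with its x and y axes each about 22.6° downwards.
- **Lip:** its foot is at the measured centre of the box, 110 mm above the table and about 65 mm above the rim.
- **Parts:** the points I measured on the parts in the wrist picture lie 26–39 mm from the lip's foot, and nothing had spilled in the pictures.
- **Steadiness:** the grip opening stayed near 15 mm and the arm was still.
- **Not fully tied down:** one box corner in the wrist picture differed from my estimate by about 12 mm, which still leaves the lip well inside. I judged the tools, and that the tote clears the box, from the pictures and clearances rather than measuring them at the end.

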